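Hold the bead chest's lid at its balance point

TASK

The wooden bead chest's lid has lost its stay. Turn the latch knob on the post at the chest's side clockwise until it clicks past its detent and the tongue is clear of the lid, then take the lid by its handle bar and swing it up to its balance point, where it would fall neither shut nor open. Finish holding it there, still, with the bar pinched in the gripper, and leave the other things on the table where they are.

Things in the scene. Friction and masses are not known exactly. Their poses are not given: they have to be found in the camera images.
- chest: Brown wooden bead chest, fixed to the table. Base 170 (x) x 220 (y) x 80 mm high. Origin: centre of its underside. Chest axes: -x front, with the lid's handle (towards the robot at yaw 0); +x back, with the hinge; +y the side against which the latch post (wood, 76 mm high) stands; z up.
- lid_handle (a point): Centre of the lid's handle: a round steel bar 10 mm thick along chest y, 100 mm long (88 free between its arms), 45 mm out from the lid's front edge: 40 mm of free air between bar and lid. Lid closed: 130 mm in front of the chest's origin, 100 mm above the table, nothing tall under it. It turns easily between fingers, so the gripper can keep pointing down as the lid swings.
- lid_hinge (a point): Middle of the hinge line, at the lid's lower back edge: 85 mm behind the chest's origin (its +x), 80 mm above the table; the line runs along chest y. At lid angle a the bar's centre lies, relative to it, 215 cos a - 20 sin a mm to the front (chest -x) and 215 sin a + 20 cos a mm up.
- lid (a joint): Lid angle, rad: 0 closed (top then 120 mm above the table), grows as the front swings up and back; stop at 2.3. Hollow wooden frame 170 x 220 x 40 mm, about 0.4 kg, almost no hinge friction, held down by the latch. It balances at 1.265 (72 degrees up, leaning to the front): falls shut below, open above. Held means within 0.12 of that; past 1.65 counts as fallen open.
- latch_grip (a point): Centre of the latch knob's grip, on its vertical axis, 142 mm above the table, 30 mm in front of the chest's origin and 146 mm to its +y side. The grip is a dark steel bar 46 mm long, 12 mm thick, 34 mm high (125 to 159 mm above the table, higher than the closed lid), its length along chest x at latch 0. The frame turns with it.
- latch (a joint): Latch angle, rad: 0 latched, its flat steel tongue pointing at the lid, over a lug on the lid's side; grows clockwise seen from above, stop at 1.3. A sprung ball plunger gives the detent: from 0.1 on about 0.1 N m is needed, at about 0.58 it clicks over and is driven on past 1.05, tongue clear, and stays there. Let go before that it springs back. Released: above 1.0.
- mug: White enamelled mug, 76 mm across, 75 mm high, upright; origin at the centre of its underside. Not needed.
- jar: Amber bead jar with a metal cap, 56 mm across, 70 mm high; origin at the centre of its underside. Not needed.
- dish: Shallow dark wooden dish with beads, 100 mm across, 30 mm high; origin at the centre of its underside. Not needed.
- scissors: Scissors with black handles, about 170 mm long, lying flat, blades to its +x; origin near the pivot. Not needed.
- pliers: Small pliers, about 150 mm long, lying flat, jaws to its +x; origin below the pivot. Not needed.
- pen: White pen 150 mm long lying flat along its x axis; origin at mid-length underneath. Not needed.
- tape: Round yellow tape-measure case, 60 mm across, 24 mm high; origin at the centre of its underside. Not needed.

How it is judged:
By the outcome, as a careful person would: the job done as asked, in the order asked, and still so for the second after the job is handed in, while the arm keeps its last pose, push and grip.
It also fails if it takes over 48 s, if anything falls off the work surface, if the arm or the gripper's body presses on something with over 40 N, if the wrist force passes 120 N, or if a joint passes its speed limit or range.

ROBOT

A 7-joint arm with a two-finger parallel gripper is mounted at the origin on the work surface. World frame = base frame: x ahead of the robot, y to its left, z up, the work surface at z = 0. Lengths are in m, angles in rad, forces in N, time in s.
With the tool pointing down it reaches from about 0.4 to 0.925 m from the base axis. Payload 5.6 kg.
Tool frame: the origin (TCP) lies midway between the tips of the shut fingers; the grasp point (between the pads) lies ctrl.pinch_z behind it (ctrl.pinch_z is the distance from the TCP to the grasp point, in m); z points along the fingers, y is the line along which they close (so a half turn about z gives the same grasp; the last joint's range is limited). The gripper opens to 85 mm and grips with 20 to 120 N. Pads are 22 mm wide; open, the fingers measure 114 mm over their backs; the gripper's body (76 mm by 85 mm) begins 54 mm behind the grasp point. The pads swing forward as they close: fully open they stand 13 mm farther back than shut.
Start: joints at [-1.335, 0.468, -0.012, 1.603, 0.006, 1.071, -0.056], TCP at [0.179, 0.625, 0.202] pointing down, gripper open.
Joint ranges: [-2.53, 2.53], [-0.31, 2.02], [-1.57, 1.55], [0.28, 2.44], [-1.29, 4.43], [0.15, 1.84], [-2.92, 2.92]. Speed limits (rad/s): [2.57, 2.57, 3.14, 3.14, 3.14, 3.14, 3.14].

INTERFACE

Orientations are given as a rotation vector (axis times angle).
In Python, from workcell import telemetry, viewer, ctrl gives the robot as it stands.
- The arm moves only by the tool jog_arm, never from a script. Its argument "rows" is text: rows parted by semicolons, each of 7 numbers parted by spaces: the shift along the tool's x, y, z in m, then the turn, a rotation vector about the tool's x, y, z in rad, then the closure, from -1 (fully open) to 1 (shut). A call has 1 to 10 rows; each row is the pose to reach, as a shift and turn from the pose commanded when the call began, along the tool's axes at that moment; what a row does not reach only later rows make up. A row lasts 1/8 s, in which the tool goes at most 62.5 mm and 10.7 degrees, less where a joint would pass 70% of its speed; a pose out of reach is approached as far as the arm can. A call with a gripper value outside its range is refused whole. The fingers move at their own pace and stop on an object; "squeeze" is the grip in N (left out, the last holds). Time passes only in rows, so rows that repeat a pose let the fingers close. It gives the time, the measured TCP pose, the force, the opening and the grip force at its end, in the units of the state.
- telemetry.get_state(): the state, without advancing time (a new reading comes with each control period).
- viewer.capture(name): name is "side" or "top"; returns a dict with "pixels" (420x560x3 uint8, blue, green, red), "K" (3x3 intrinsics, pixels), "R" (3x3) and "t" (3): a world point X has camera coordinates R X + t. Camera axes: x right, y down, z forward; pixel columns grow to the right and rows downward; lengths in m; the calibration is good to about 2 mm. A picture is of the moment at which its call begins. There is no depth.
- ctrl.job_done(): hands the job in; it is judged then, once.
The state is a dict: "time_s": time; "joints": joint angles; "qd": joint speeds; "joint_torque": joint torques, N m; "position": TCP position; "eef_rot": TCP orientation; "force": force on the tool from outside, world axes, zero at the start; "wrist_torque": the same for the moment, N m; "grip_width": finger opening in m; "gripper_force": force on a finger pad.
Only numpy, scipy, OpenCV 4.12 (cv2) and the standard library are available. Lean on these libraries where they do the work, as an engineer would, in place of code of your own. Each camera call takes 0.05 s, during which the arm holds its last target. There are 200 camera calls.

## Working session

There is one attempt and no reset: what is moved stays moved. The work goes in short steps, Python scripts to look and compute and a tool call to move; the robot and the scene stay as the last step left them, time stands still between calls to the robot, and variables do not carry over. Pictures are saved under pics/ and viewed, at most 10 in all, crops included, and the job is handed in when it is done.

Besides the shell and the picture viewer there is one more tool, called after "Emit:" as a command line: name --argument value ..., lists and objects as JSON in quotes. jog_arm: Moves the arm, as the interface text tells. Its arguments: {"type":"object","properties":{"rows":{"type":"string"},"squeeze":{"type":"number"}},"required":["rows"]}

```bash
ls; mkdir -p pics
python3 - <<'E'
from workcell import telemetry, viewer, ctrl
import cv2
print(ctrl.pinch_z); s=telemetry.get_state(); print({k:s[k] for k in ("time_s","position","eef_rot","grip_width","force")})
for n in("top","side"):
    c=viewer.capture(n); cv2.imwrite(f"pics/{n}0.png",c["pixels"]); print(c["K"],c["R"],c["t"])
E
```

```text
pics
0.0187
{'time_s': 0.0, 'position': array([0.17881078, 0.62428396, 0.20131928]), 'eef_rot': array([-4.36641476e-01, -3.11097848e+00,  2.78843389e-03]), 'grip_width': 0.08553672449635177, 'force': array([-0.21996338, -0.19649058,  0.20017009])}
[[381.82733364   0.         273.66304302]
 [  0.         381.82733364 207.28235463]
 [  0.           0.           1.        ]] [[ 0.13124469 -0.99134327  0.00365271]
 [-0.9706188  -0.1292488  -0.2029628 ]
 [ 0.20167792  0.02309241 -0.97917964]] [-0.03460631  0.58873802  0.77531883]
[[385.7331921    0.         278.94526887]
 [  0.         385.7331921  214.68599733]
 [  0.           0.           1.        ]] [[ 0.8971658  -0.44114767 -0.02196073]
 [-0.26198911 -0.49146363 -0.83055717]
 [ 0.35560546  0.75090095 -0.55650024]] [-0.51734234  0.28535779  0.59451688]
```

View pics/top0.png

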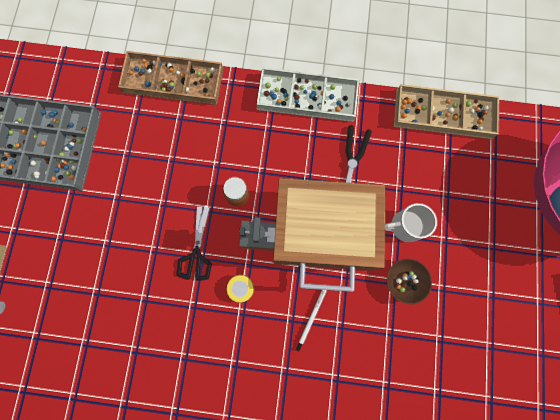

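View pics/side0.png

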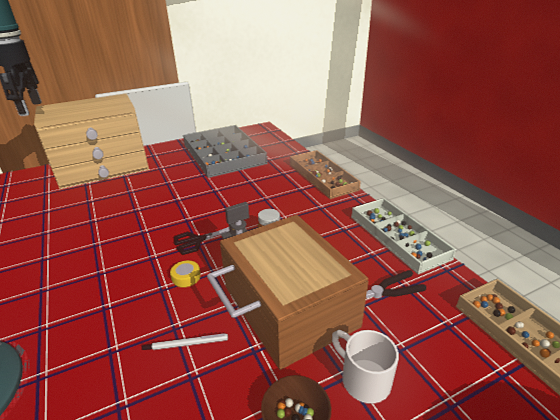

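The top view shows the lid with corners near (280,180), (385,184), (383,268), (275,262), its bar from about (301,287) to (352,290), and the latch post near (258,232). The mug, dish, tape and jar stand close around it.

```bash
cat > h.py <<'E'
import numpy as np, cv2
from workcell import telemetry, viewer, ctrl
def ray(c,uv,z):
    R,t=np.array(c["R"]),np.array(c["t"]); C=-R.T@t
    d=R.T@np.linalg.inv(c["K"])@np.array([uv[0],uv[1],1.]); return (C+d*(z-C[2])/d[2])
def proj(c,X):
    p=c["K"]@(np.array(c["R"])@X+np.array(c["t"])); return p[:2]/p[2]
def chest2w(o,yaw,p):
    c,s=np.cos(yaw),np.sin(yaw); return np.array([o[0]+c*p[0]-s*p[1],o[1]+s*p[0]+c*p[1],p[2]])
E
python3 - <<'E'
from h import *
c=viewer.capture("top"); im=c["pixels"]
h=cv2.cvtColor(im,cv2.COLOR_BGR2HSV)
m=((h[...,0]>7)&(h[...,0]<30)&(h[...,1]>60)&(h[...,2]>60)).astype(np.uint8)
m=cv2.morphologyEx(m,cv2.MORPH_OPEN,np.ones((5,5)))
n,l=cv2.connectedComponents(m); k=(l==l[225,330]).astype(np.uint8)
ct=max(cv2.findContours(k,0,2)[0],key=cv2.contourArea)
q=cv2.approxPolyDP(cv2.convexHull(ct),6,True)[:,0]
P=np.array([ray(c,u,.12) for u in q]); print(q,P[:,:2].round(4))
print([np.linalg.norm(P[i]-P[i-1]).round(4) for i in range(len(P))])
A,B=ray(c,(302,287),.1),ray(c,(353,290),.1); print("bar",A,B,np.linalg.norm(A-B))
o=cv2.resize(im[170:310,215:405],None,fx=4,fy=4,interpolation=cv2.INTER_CUBIC); cv2.imwrite("pics/c1.png",o)
E
```

```text
[[279 179]
 [384 185]
 [383 267]
 [274 263]] [[ 0.6364  0.0387]
 [ 0.6523 -0.177 ]
 [ 0.4853 -0.1872]
 [ 0.4649  0.0264]]
[np.float64(0.1719), np.float64(0.2163), np.float64(0.1672), np.float64(0.2146)]
bar [ 0.42630738 -0.03518812  0.1       ] [ 0.43384442 -0.13676115  0.1       ] 0.10185228350070662
```

View pics/c1.png

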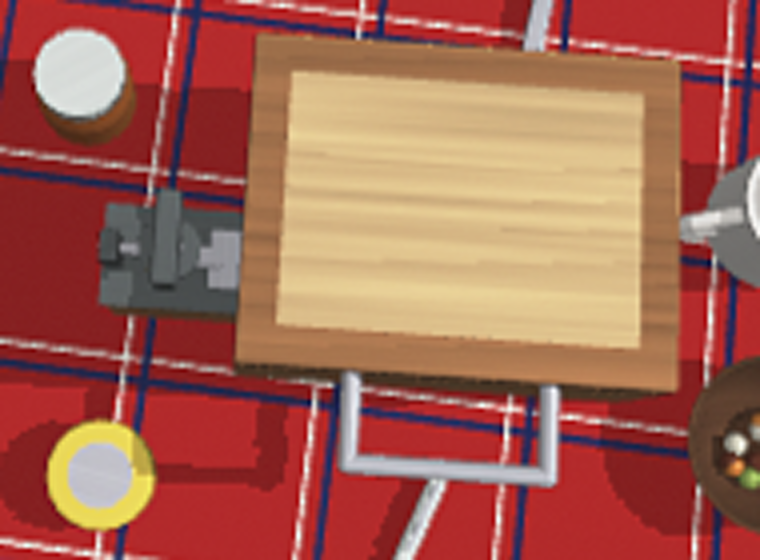

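The crop shows the knob's grip bar at crop (167,238), so full-image (256.8,229.5). Its tongue points right onto the lid, and the plunger block is on its left. The lid size matches (0.215 x 0.17).

```bash
cat >> h.py <<'E'
from scipy.spatial.transform import Rotation as Ro
O=np.array([.5597,-.0748]); YAW=.075
def togo(p,yaw,s=None):
    "shift and turn in tool axes to TCP p with tool y at world angle yaw (mod pi), pointing down"
    s=s or telemetry.get_state(); R=Ro.from_rotvec(s["eef_rot"])
    d=R.inv().apply(np.array(p)-s["position"]); out=[]
    for k in(0,np.pi):
        y=np.array([np.cos(yaw+k),np.sin(yaw+k),0]); z=np.array([0,0,-1.]); x=np.cross(y,z)
        out.append((R.inv()*Ro.from_matrix(np.c_[x,y,z])).as_rotvec())
    return d.round(4),[o.round(3) for o in out]
E
python3 - <<'E'
from h import *
c=viewer.capture("top"); k=chest2w(O,YAW,(-.03,.146,.142)); print(k, ray(c,(256.75,229.5),.159)); 
c=viewer.capture("side"); print("side px of knob top",proj(c,k+[0,0,.017]),"bar",proj(c,chest2w(O,YAW,(-.13,0,.1))))
s=telemetry.get_state(); print(Ro.from_rotvec(s["eef_rot"]).as_matrix().round(2))
print(togo([k[0],k[1],.2],YAW+np.pi/2))
E
```

```text
[0.5188446  0.06854168 0.142     ] [0.52084268 0.06708097 0.159     ]
side px of knob top [234.45554513 206.20295724] bar [219.76194453 295.21814418]
[[-0.96  0.28 -0.  ]
 [ 0.28  0.96 -0.  ]
 [-0.   -0.   -1.  ]]
(array([-0.4799, -0.441 ,  0.0022]), [array([-0.001, -0.   , -0.354]), array([-0.000e+00,  1.000e-03,  2.788e+00])])
```

Emit:
jog_arm --rows "-0.02 -0.02 0 0 0 -0.02 -0.5; -0.06 -0.055 0 0 0 -0.05 -0.2; -0.11 -0.1 0 0 0 -0.09 0; -0.15 -0.14 0 0 0 -0.13 0; -0.19 -0.175 0 0 0 -0.16 0; -0.23 -0.21 0 0 0 -0.19 0; -0.27 -0.25 0 0 0 -0.22 0; -0.31 -0.285 0 0 0 -0.25 0; -0.35 -0.32 0 0 0 -0.28 0; -0.38 -0.35 0 0 0 -0.3 0" --squeeze 60

```text
time_s: 1.5
position: [0.449, 0.1818, 0.2025]
eef_rot: [-0.032, 3.141, 0.0]
force: [-0.6, 0.7, 0.0]
grip_width: 0.0426
gripper_force: 0.0
```

Run:
```python
from h import *
s=telemetry.get_state(); print(s["time_s"],s["position"],s["joints"],s["grip_width"])
print(togo([.5198,.068,.2],YAW+np.pi/2))
```

```text
1.5 [0.44900918 0.18176337 0.2025384 ] [-0.62128553  0.18268087  0.18827605  2.00869429 -0.04149695  0.95303044
  1.17899649] 0.04255439535006314
(array([-0.0685, -0.1152,  0.0026]), [array([ 0.   ,  0.001, -0.055]), array([ 1.000e-03, -0.000e+00,  3.087e+00])])
```

Emit:
jog_arm --rows "-0.02 -0.035 0 0 0 -0.02 0; -0.045 -0.075 0 0 0 -0.04 0; -0.065 -0.107 0 0 0 -0.055 0; -0.0685 -0.114 0 0 0 -0.055 0; -0.0685 -0.114 0 0 0 -0.055 0; -0.0685 -0.114 0 0 0 -0.055 0"

```text
time_s: 2.25
position: [0.5181, 0.0728, 0.2022]
eef_rot: [0.123, -3.139, -0.001]
force: [-0.3, 0.1, 0.0]
grip_width: 0.0428
gripper_force: 0.0
```

Run:
```python
from h import *
s=telemetry.get_state(); print(s["time_s"],s["position"],s["joints"],s["force"])
print(togo([.5198,.068,.131],YAW+np.pi/2))
c=viewer.capture("side"); cv2.imwrite("pics/s2.png",cv2.resize(c["pixels"][80:300,120:400],None,fx=2.5,fy=2.5))
```

```text
2.25 [0.51811546 0.07282033 0.20220402] [-0.42951427  0.25230107  0.26627788  1.92656466 -0.08041725  0.97316631
  1.52316273] [-0.2919783   0.09930235  0.04458656]
(array([-0.0013, -0.005 ,  0.0712]), [array([ 0.001, -0.   ,  0.003]), array([ 1.000e-03,  1.000e-03, -3.138e+00])])
```

View pics/s2.png

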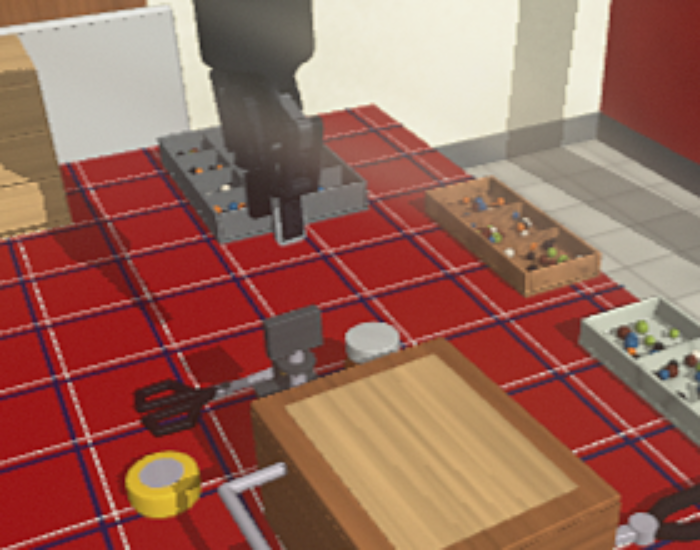

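Gripper is above the knob with the fingers on either side of its grip bar (crop 293,333). Lowering and pinching it.

Emit:
jog_arm --rows "-0.002 -0.005 0.01 0 0 0 0; -0.002 -0.005 0.03 0 0 0 0; -0.002 -0.005 0.05 0 0 0 0; -0.002 -0.005 0.065 0 0 0 0; -0.002 -0.005 0.07 0 0 0 0; -0.002 -0.005 0.07 0 0 0 1; -0.002 -0.005 0.07 0 0 0 1; -0.002 -0.005 0.07 0 0 0 1; -0.002 -0.005 0.07 0 0 0 1; -0.002 -0.005 0.07 0 0 0 1" --squeeze 60

```text
time_s: 3.55
position: [0.5213, 0.0665, 0.1325]
eef_rot: [-0.12, 3.139, 0.0]
force: [0.4, -0.8, 0.0]
grip_width: -0.0001
gripper_force: 0.0
```

Run:
```python
from h import *
c=viewer.capture("side"); a=cv2.resize(c["pixels"][120:260,170:310],None,fx=2.8,fy=2.8)
c=viewer.capture("top"); b=cv2.resize(c["pixels"][150:290,190:330],None,fx=2.8,fy=2.8)
cv2.imwrite("pics/s3.png",np.hstack([a,b]))
```

```text
(no output)
```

View pics/s3.png

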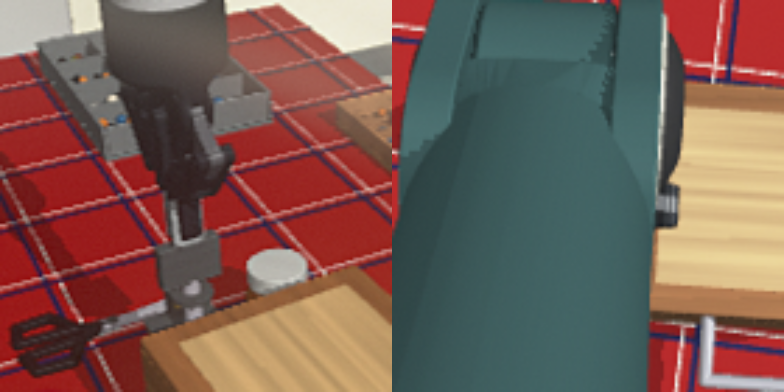

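The left half shows the shut fingers going down behind the grip bar (crop about 188,260), not around it. Checking where the bar really is by triangulation.

Run:
```python
from h import *
ct=viewer.capture("top");cs=viewer.capture("side"); im=cs["pixels"]
s=telemetry.get_state(); print(s["position"],s["force"],s["wrist_torque"],s["grip_width"])
P=[c["K"]@np.c_[c["R"],c["t"]] for c in(ct,cs)]
X=cv2.triangulatePoints(P[0],P[1],np.array([256.75,229.5]),np.array([237.5,205.5]));print("knob top",X[:3,0]/X[3,0])
for y in(-.006,.006):
  for p in((-.023,.159),(.023,.159),(.023,.125),(-.023,.125)): print(proj(cs,chest2w(O,YAW,(-.03+p[0],.146+y,p[1]))).round(1),end=" ")
  print()
p=s["position"]; print("tcp",proj(cs,p),"pinch",proj(cs,p+[0,0,.0187]),"+50",proj(cs,p+[0,0,.05]))
cv2.imwrite("pics/s4.png",cv2.resize(im[170:250,190:290],None,fx=7,fy=7,interpolation=cv2.INTER_CUBIC))
```

```text
[0.52116706 0.06646039 0.13229554] [-0.12761058 -0.03326196 -0.67367419] [-0.03446246 -0.0156428  -0.00534656] 0.0002488766822411208
knob top [0.52253754 0.06659055 0.1600684 ]
[224.7 211.2] [246.6 204.2] [247.7 218.7] [226.5 225.8] 
[222.2 208.3] [243.8 201.4] [245.1 215.8] [224.  222.8] 
tcp [237.11710056 217.88755932] pinch [236.32096769 209.89844297] +50 [234.93749216 196.01539975]
```

View pics/s4.png

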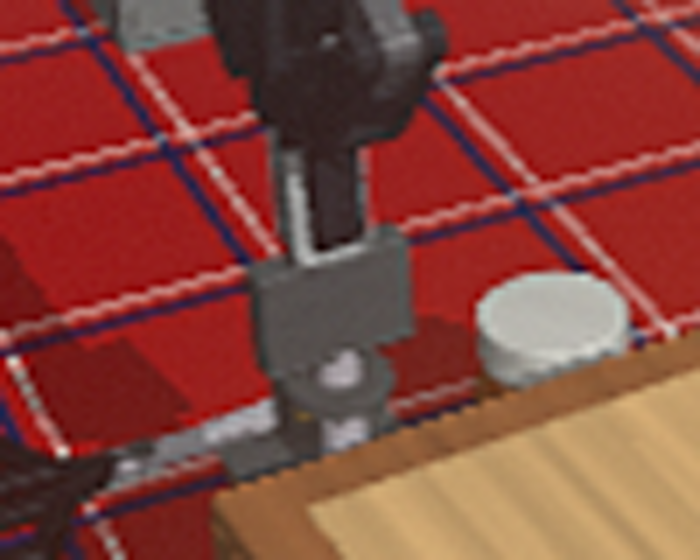

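Run:
```python
from h import *
from scipy.optimize import brentq
cs=viewer.capture("side")
for x,y,row in((.518,.0728-.028,177),(.521,.0665-.007,205.5),(.521,.0665,205.5)):
    z=brentq(lambda z:proj(cs,np.array([x,y,z]))[1]-row,0,.5); print(z,proj(cs,np.array([x,y,z])))
```

```text
0.2339144623959065 [235.11788647 177.        ]
0.1650295047695295 [236.93453667 205.5       ]
0.1611008120809154 [235.79247237 205.5       ]
```

The finger tip's rim ends at crop (332,250), full-image (237.4,205.7). That puts the real tips at z of about 0.161, roughly 30 mm above the reported TCP height, so the fingers shut just above the bar. The earlier picture gives the same 30 mm offset. I'll open, go 28 mm lower, and check as I close.

Emit:
jog_arm --rows "0 0 0 0 0 0 0; 0 0 0 0 0 0 0; 0 0 0 0 0 0 0; 0 0 0.01 0 0 0 0; 0 0 0.02 0 0 0 0; 0 0 0.028 0 0 0 0; 0 0 0.028 0 0 0 0.5; 0 0 0.028 0 0 0 1; 0 0 0.028 0 0 0 1; 0 0 0.028 0 0 0 1" --squeeze 60

```text
time_s: 5.05
position: [0.5208, 0.0689, 0.1042]
eef_rot: [0.12, -3.139, -0.004]
force: [-0.4, 5.9, -2.9]
grip_width: 0.0108
gripper_force: 59.3
```

It's gripped now (opening 11 mm, 59 N). Turning clockwise.

Emit:
jog_arm --rows "0 0.002 0 0 0 0.1 1; 0 0.002 0 0 0 0.22 1; 0 0.002 0 0 0 0.36 1; 0 0.002 0 0 0 0.5 1; 0 0.002 0 0 0 0.64 1; 0 0.002 0 0 0 0.78 1; 0 0.002 0 0 0 0.92 1; 0 0.002 0 0 0 1.05 1; 0 0.002 0 0 0 1.16 1; 0 0.002 0 0 0 1.16 1"

```text
time_s: 6.3
position: [0.5215, 0.0705, 0.1042]
eef_rot: [1.619, 2.692, 0.003]
force: [2.8, 3.5, -5.5]
grip_width: 0.0108
gripper_force: 58.9
```

Run:
```python
from h import *
s=telemetry.get_state(); print(s["position"],s["force"],s["wrist_torque"],s["joints"],togo(s["position"],YAW+np.pi/2)[1])
```

```text
[0.52153445 0.07054222 0.10421745] [ 2.79360326  3.5409743  -5.45874724] [ 0.81481211 -0.40489128  0.01330746] [-0.61703618  0.4188076   0.51896546  2.01476302 -0.29340573  0.77835048
  0.56333106] [array([ 0.002,  0.   , -1.158]), array([ 0.   , -0.002,  1.984])]
```

Emit:
jog_arm --rows "0 0 0 0 0 0 0.3; 0 0 0 0 0 0 0; 0 0 0 0 0 0 0; 0 0 -0.02 0 0 0 0; 0 0 -0.05 0 0 0 0; 0 0 -0.08 0 0 0 0; 0 0 -0.11 0 0 0 0; 0 0 -0.11 0 0 0 0"

```text
time_s: 7.3
position: [0.5226, 0.0684, 0.2165]
eef_rot: [1.619, 2.689, 0.006]
force: [0.4, 0.0, -0.4]
grip_width: 0.0426
gripper_force: 0.0
```

Run:
```python
from h import *
s=telemetry.get_state()
c=viewer.capture("side"); cv2.imwrite("pics/s5.png",cv2.resize(c["pixels"][130:270,170:350],None,fx=4,fy=4,interpolation=cv2.INTER_CUBIC))
b=chest2w(O,YAW,(-.13,0,.1)); print(b,s["position"],s["time_s"]); print(togo([b[0],b[1],.215],YAW))
```

```text
[ 0.43006545 -0.08454086  0.1       ] [0.52257004 0.06839968 0.21653945] 7.3
(array([-0.0925, -0.1523, -0.0003]), [array([ 0.002, -0.   ,  0.412]), array([ 1.00e-03,  3.00e-03, -2.73e+00])])
```

View pics/s5.png

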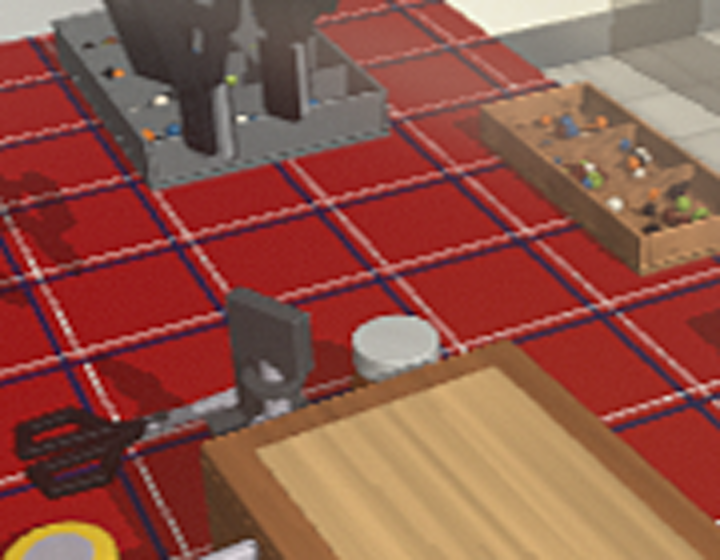

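The grip bar now points across the chest: its top edge runs (232,292) to (310,310) in the crop, against up to the right before. It has turned about 1 rad and stayed past its detent after release. Next, the handle bar.

Emit:
jog_arm --rows "-0.015 -0.025 0 0 0 0.06 0.2; -0.04 -0.065 0 0 0 0.16 0.2; -0.065 -0.105 0 0 0 0.27 0.2; -0.085 -0.14 0 0 0 0.37 0.2; -0.0925 -0.152 0 0 0 0.412 0.2; -0.0925 -0.152 0 0 0 0.412 0.2; -0.0925 -0.152 0.01 0 0 0.412 0.2"

```text
time_s: 8.22
position: [0.4312, -0.0832, 0.2042]
eef_rot: [2.133, 2.305, 0.002]
force: [0.6, 0.1, -1.2]
grip_width: 0.034
gripper_force: 0.0
```

Run:
```python
from h import *
s=telemetry.get_state()
a=viewer.capture("side")["pixels"][150:330,160:300];b=viewer.capture("top")["pixels"][170:350,220:380]
cv2.imwrite("pics/s6.png",cv2.resize(np.hstack([a,b]),None,fx=2.6,fy=2.6,interpolation=cv2.INTER_CUBIC))
print(s["position"],s["joints"],s["grip_width"]); print(togo([.4301,-.085,.052],YAW))
```

```text
[ 0.43118239 -0.08323538  0.20415101] [-0.57824354  0.09806394  0.74954004  2.12975684 -0.08312575  0.94013458
  0.29577761] 0.03404778405408241
(array([-0.0017,  0.0007,  0.1509]), [array([-0.003,  0.001,  0.003]), array([-1.000e-03, -4.000e-03, -3.139e+00])])
```

View pics/s6.png

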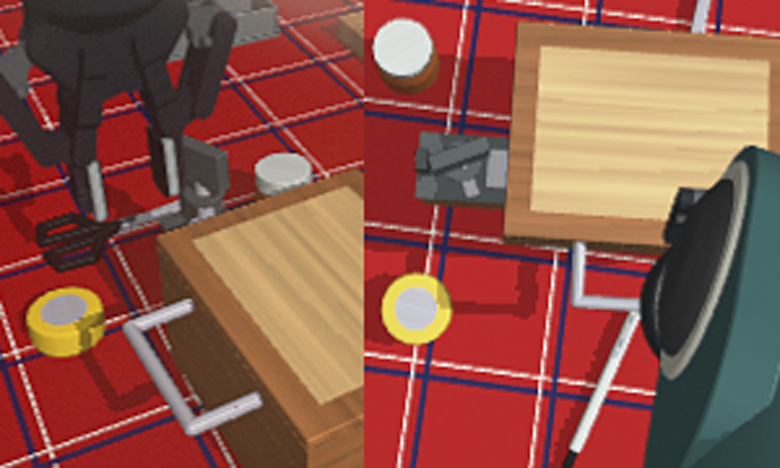

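The left half shows the fingers straddling the bar line in front of the lid. The right half shows the knob bar now at (430,170) to (487,147), with the tongue turned to the front at (472,187), clear of the lug. Going down over the bar.

Emit:
jog_arm --rows "-0.001 0.0005 0.02 0 0 0 0.2; -0.0017 0.0007 0.045 0 0 0 0.2; -0.0017 0.0007 0.075 0 0 0 0.2; -0.0017 0.0007 0.1 0 0 0 0.2; -0.0017 0.0007 0.12 0 0 0 0.2; -0.0017 0.0007 0.135 0 0 0 0.2; -0.0017 0.0007 0.145 0 0 0 0.2; -0.0017 0.0007 0.151 0 0 0 0.2; -0.0017 0.0007 0.151 0 0 0 0.2"

```text
time_s: 9.45
position: [0.4308, -0.086, 0.0532]
eef_rot: [-2.137, -2.303, -0.0]
force: [0.2, 0.6, 0.5]
grip_width: 0.0343
gripper_force: 0.0
```

Emit:
jog_arm --rows "0 0 0 0 0 0 0.6; 0 0 0 0 0 0 1; 0 0 0 0 0 0 1; 0 0 0 0 0 0 1; 0 0 0 0 0 0 1" --squeeze 50

```text
time_s: 10.07
position: [0.4323, -0.0861, 0.0539]
eef_rot: [2.135, 2.302, 0.003]
force: [5.4, 0.5, 4.1]
grip_width: 0.0081
gripper_force: 49.1
```

Run:
```python
from h import *
s=telemetry.get_state()
a=viewer.capture("side")["pixels"][190:330,150:300]
cv2.imwrite("pics/s7.png",cv2.resize(a,None,fx=4,fy=4,interpolation=cv2.INTER_CUBIC))
print(s["position"],s["joints"],s["grip_width"],s["force"],s["wrist_torque"]); print(togo(s["position"],YAW))
print("shift (fwd chest x, up) from closed:")
for a in np.linspace(0,1.265,17): print(a.round(3),(.215-.215*np.cos(a)+.02*np.sin(a)).round(4),(.215*np.sin(a)+.02*np.cos(a)-.02).round(4))
print("tool axes in chest:",(Ro.from_euler('z',-YAW)*Ro.from_rotvec(s["eef_rot"])).as_matrix().round(3))
```

```text
[ 0.43226831 -0.08607643  0.05386102] [-0.39864852  0.40618524  0.6175116   2.24221598 -0.41753554  0.60045096
  0.60461363] 0.008132795140930855 [5.44232427 0.47015111 4.08541776] [ 0.28790258 -1.10288482 -0.08686745]
(array([-0.,  0., -0.]), [array([ 0.003,  0.   , -0.   ]), array([ 0.   , -0.004,  3.142])])
shift (fwd chest x, up) from closed:
0.0 0.0 0.0
0.079 0.0023 0.0169
0.158 0.0058 0.0336
0.237 0.0107 0.05
0.316 0.0169 0.0659
0.395 0.0243 0.0813
0.474 0.0329 0.096
0.553 0.0426 0.11
0.632 0.0534 0.1232
0.712 0.0652 0.1355
0.791 0.078 0.1469
0.87 0.0916 0.1572
0.949 0.106 0.1664
1.028 0.121 0.1744
1.107 0.1367 0.1812
1.186 0.1528 0.1868
1.265 0.1693 0.191
tool axes in chest: [[ 0.     1.     0.003]
 [ 1.    -0.    -0.   ]
 [-0.     0.003 -1.   ]]
```

View pics/s7.png

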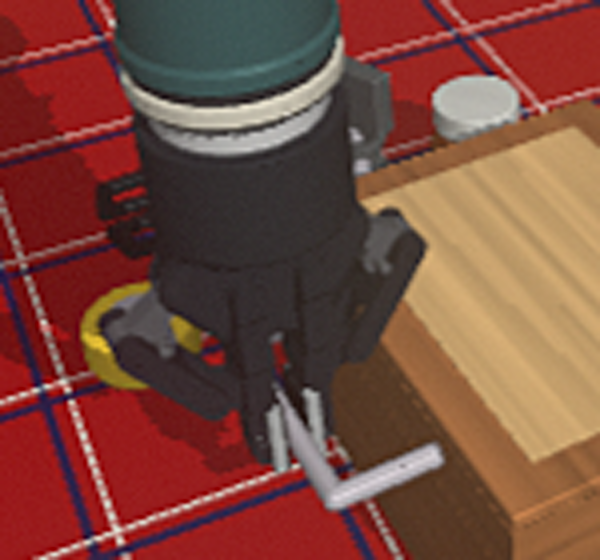

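The bar is between the pads (crop 300,430) and the grip holds it. Tool y is chest +x and tool z is down, so I'll swing along the arc.

Emit:
jog_arm --rows "0.0 0.002 -0.003 0 0 0 1; 0 0.003 -0.01 0 0 0 1; 0 0.0045 -0.02 0 0 0 1; 0 0.007 -0.034 0 0 0 1; 0 0.012 -0.05 0 0 0 1; 0 0.018 -0.066 0 0 0 1; 0 0.0255 -0.081 0 0 0 1; 0 0.034 -0.096 0 0 0 1; 0 0.044 -0.11 0 0 0 1; 0 0.055 -0.123 0 0 0 1"

```text
time_s: 11.38
position: [0.4825, -0.0826, 0.1766]
eef_rot: [-2.134, -2.298, 0.007]
force: [-6.5, -4.1, 2.1]
grip_width: 0.0079
gripper_force: 48.8
```

Emit:
jog_arm --rows "0 0.012 -0.012 0 0 0 1; 0 0.025 -0.024 0 0 0 1; 0 0.038 -0.034 0 0 0 1; 0 0.0525 -0.043 0 0 0 1; 0 0.0675 -0.051 0 0 0 1; 0 0.083 -0.058 0 0 0 1; 0 0.099 -0.0635 0 0 0 1; 0 0.11 -0.0665 0 0 0 1; 0 0.116 -0.068 0 0 0 1; 0 0.116 -0.068 0 0 0 1"

```text
time_s: 12.62
position: [0.6016, -0.075, 0.2459]
eef_rot: [2.137, 2.301, -0.001]
force: [-1.7, -4.0, 6.6]
grip_width: 0.0078
gripper_force: 51.8
```

Emit:
jog_arm --rows "0 0 0 0 0 0 1; 0 0 0 0 0 0 1; 0 0 0 0 0 0 1; 0 0 0 0 0 0 1"

```text
time_s: 13.12
position: [0.6012, -0.075, 0.2458]
eef_rot: [2.137, 2.301, -0.001]
force: [-1.9, -4.2, 5.8]
grip_width: 0.0082
gripper_force: 51.7
```

Run:
```python
from h import *
s=telemetry.get_state()
a=viewer.capture("side")["pixels"]
cv2.imwrite("pics/s8.png",a)
p=s["position"]; print(p,s["grip_width"],s["gripper_force"],s["force"],abs(s["qd"]).max())
d=p-np.array([.4323,-.0861,.0539]); f=d[0]*np.cos(YAW)+d[1]*np.sin(YAW); print("fwd,up",f,d[2])
print("angle",np.arctan2(.02+d[2],.215-f)-np.arctan2(.02,.215))
```

```text
[ 0.60122248 -0.07502392  0.24577028] 0.008237219578994707 51.74276411533356 [-1.8543195  -4.17573338  5.77607997] 0.0005540939570152819
fwd,up 0.1692775317297304 0.19187028036962311
angle 1.2654954321179501
```

View pics/s8.png

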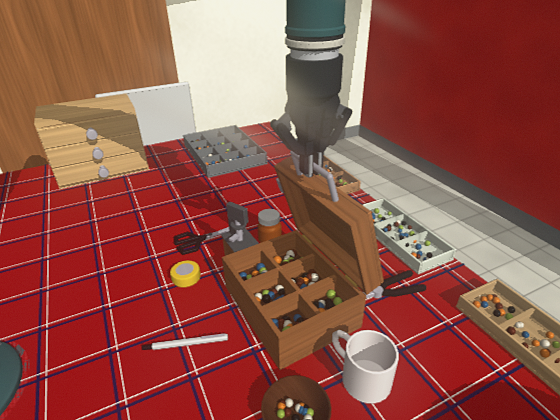

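The lid stands open at 1.265 rad with the bar (around 320,178) in the pads. The arm is still and the other items are where they were, so I'm handing in.

```bash
python3 -c "
from workcell import ctrl
print(ctrl.job_done())"
```

```text
the job is handed in; nothing more can be done
None
```

I turned the latch past its detent and swung the lid up to about 1.265 rad, worked out from the gripper position. I handed the job in at about 13 s with the bar pinched in the gripper, the arm still and the other things where they were; no verdict came back.

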